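# Unstack the stripped parts into their sorting trays

## Task

Take the stack of stripped parts down and set each part flat and right way up in the middle of the tin tray made for it: the small transformer in the small square tray, the speaker magnet in the round tray, the finned heatsink in the medium oblong tray and the modem in the long tray. Leave the porcelain lamp holder and the spudger where they are.

Things in the scene. Friction and masses are not known exactly. Their poses are not given: they have to be found in the camera images.
- transformer_mid (a point): Small mains transformer, top of the stack: dark steel core with a copper winding on a black base, 32 (x) x 28 (y) x 30 mm high, 120 g; the winding is 28 wide in y, from 6 to 25 mm above the underside. The point is its centre, 15 mm above its underside; z up. It stands on the magnet.
- magnet_mid (a point): Loudspeaker magnet, second from the top: upright round disc of dark ferrite, 48 mm diameter (from 4 to 17 mm above its underside) between steel plates of 44 mm diameter, 20 mm high in all, 180 g, not magnetic here. The point is its centre, 10 mm above its underside; z is its axis, up. It lies on the heatsink's fins.
- heatsink_mid (a point): Bare aluminium heatsink, third from the top: 84 (x) x 46 (y) x 26 mm high, a 7 mm base with seven upright fins running along x, 160 g. The point is its centre, 13 mm above its underside; x along its length, z up. It lies on the modem.
- modem_mid (a point): Black plastic modem, bottom of the stack, lying flat on the bench: 116 (x) x 58 (y) x 30 mm high, 220 g. The point is its centre, 15 mm above its underside; x along its length, z up.
- square_tray: Small square galvanised tray for the transformer, 54 x 54 mm inside. The floor is 2 mm thick, the rim 3 mm thick and 6 mm high over the bench. Fixed. Origin: centre of its underside, on the bench; z up. 
- round_tray: Round galvanised tray for the magnet, 70 mm inside diameter. The floor is 2 mm thick, the rim 3 mm thick and 6 mm high over the bench. Fixed. Origin: centre of its underside, on the bench; z up. 
- medium_tray: Medium oblong galvanised tray for the heatsink, 106 (x) x 68 (y) mm inside. The floor is 2 mm thick, the rim 3 mm thick and 6 mm high over the bench. Fixed. Origin: centre of its underside, on the bench; z up. x along its length.
- long_tray: Long galvanised tray for the modem, the largest, 138 (x) x 80 (y) mm inside. The floor is 2 mm thick, the rim 3 mm thick and 6 mm high over the bench. Fixed. Origin: centre of its underside, on the bench; z up. x along its length.
- lamp_holder_mid (a point): White porcelain lamp holder standing loose on the bench near its far side, 54 mm across the foot, 50 mm high. The point is its centre, 25 mm up. It is only in the way: leave it where it is. 
- spudger_mid (a point): Blue-handled steel spudger lying loose on the bench near the robot, about 190 mm long, 10 mm high, its handle to -x and its blade to +x of its own frame. The point is on it, 5 mm up, 83 mm from the handle's end. It is only in the way: leave it where it is. 
There are look-alikes about, which are no part of the job. What is meant by the part that bears magnet_mid is not blue, and is the smaller of those in its own colour.

How it is judged:
By the outcome, as a careful person would: the job done as asked, in the order asked, and still so for the second after the job is handed in, with the robot touching nothing.
It also fails if it takes over 128 s, if anything falls off the work surface, if the arm or the gripper's body presses on something with over 40 N, if the wrist force passes 120 N, or if a joint passes its speed limit or range.

## Robot

A 6-joint arm with a two-finger parallel gripper is mounted at the origin on the work surface. World frame = base frame: x ahead of the robot, y to its left, z up, the work surface at z = 0. Lengths are in m, angles in rad, forces in N, time in s.
With the tool pointing down it reaches from about 0.375 to 0.9 m from the base axis. Payload 3.1 kg.
Tool frame: the origin (TCP) lies at the very end of the fingers, on their centre line; the grasp point (between the pads) lies 19 mm behind it; z points along the fingers, y is the line along which they close (so a half turn about z gives the same grasp; the last joint's range is limited). The gripper opens to 85 mm and grips with 20 to 120 N. Pads are 22 mm wide; open, the fingers measure 114 mm over their backs; the gripper's body (76 mm by 85 mm) begins 54 mm behind the grasp point. The pads swing forward as they close: fully open they stand 13 mm farther back than shut.
Start: joints at [-1.313, 0.527, 1.433, -0, 1.181, -0.178], TCP at [0.264, -0.567, 0.231] pointing down, gripper open.
Joint ranges: [-3.08, 3.08], [-0.75, 2.2], [0.22, 2.44], [-1.43, 4.57], [0, 2.65], [-2.85, 2.85]. Speed limits (rad/s): [2.79, 2.79, 3.14, 3.14, 3.14, 3.14].

## Interface

Orientations are given as a unit quaternion [x, y, z, w].
In Python, from rig import manip gives the robot as it stands.
- The arm moves only by the shell command python3 -m creep 'ROWS' [FORCE]. ROWS is a JSON object of lists of equal length, an entry for each row: "angular": the turn, a rotation vector about the tool's x, y, z each as a share of pi/2 rad, from -1 to 1, a list of three; "travel": the shift along the tool's x, y, z each as a share of 120 mm, from -1 to 1, a list of three; "claw": the gripper command: -1 is shut, 1 is fully open, values between are in proportion. In form: {"angular": [[ax, ay, az], ...], "travel": [[tx, ty, tz], ...], "claw": [claw, ...]}. A call has 1 to 20 rows; each row is the pose to reach, as a shift and turn from the pose commanded when the call began, along the tool's axes at that moment; what a row does not reach only later rows make up. A row lasts 1/12 s, in which the tool goes at most 41.7 mm and 7.16 degrees, less where a joint would pass 70% of its speed; a pose out of reach is approached as far as the arm can. A call with a number of a shift or a turn outside -1 to 1 is refused whole. A call with a gripper value outside its range is refused whole. The fingers move at their own pace and stop on an object; FORCE is the grip in N (left out, the last holds). Time passes only in rows, so rows that repeat a pose let the fingers close. It gives the time, the measured TCP pose, the force, the opening and the grip force at its end, in the units of the state.
- manip.read_state(): the state, without advancing time (a new reading comes with each control period).
- manip.snapshot(name): name is "scene" or "top"; returns a dict with "img" (400x640x3 uint8, red, green, blue), "mtx" (3x3 intrinsics, pixels), "k1" (the pictures are not rectified: a ray, as slopes to the right and down, at radius r is drawn at 1 + k1 r^2 times it, then the intrinsics apply), "T" (4x4, takes a point from camera to world coordinates). Camera axes: x right, y down, z forward; pixel columns grow to the right and rows downward; lengths in m; the calibration is good to about 2 mm. A picture is of the moment at which its call begins. There is no depth.
- manip.hand_in(): hands the job in; it is judged then, once.
The state is a dict: "t": time; "qpos": joint angles; "qd": joint speeds; "tau": joint torques, N m; "position": TCP position; "eef_rot": TCP orientation; "contact_force": force on the tool from outside, world axes, zero at the start; "wrist_torque": the same for the moment, N m; "finger_gap": finger opening in m; "finger_force": force on a finger pad.
Only numpy, scipy, OpenCV 4.12 (cv2) and the standard library are available. Lean on these libraries where they do the work, as an engineer would, in place of code of your own. Each camera call takes 0.05 s, during which the arm holds its last target. There are 200 camera calls.

## Working session

There is one attempt and no reset: what is moved stays moved. The work goes in short steps, Python scripts to look and compute and a shell command to move; the robot and the scene stay as the last step left them, time stands still between calls to the robot, and variables do not carry over. Pictures are saved under pics/ and viewed, at most 14 in all, crops included, and the job is handed in when it is done.

```bash
ls; mkdir -p pics; python3 - <<'E'
from rig import manip
import cv2,pickle
s=manip.read_state();print(s)
for n in("scene","top"):
    d=manip.snapshot(n);pickle.dump(d,open(f"pics/{n}0.pkl","wb"))
    cv2.imwrite(f"pics/{n}0.png",d["img"][:,:,::-1]);print(n,d["mtx"],d["k1"],d["T"])
E
```

```text
pics
{'t': 0.0, 'qpos': array([-1.31345194e+00,  5.28463634e-01,  1.43389315e+00,  1.35222220e-05,
        1.18138488e+00, -1.78490701e-01]), 'qd': array([ 0.00085469,  0.0008442 ,  0.00074323, -0.0008818 , -0.00092968,
        0.00038465]), 'tau': array([ 1.85778840e-04, -4.42346764e+01, -1.78025526e+01, -5.54591099e-05,
        8.43731541e-03, -2.56036472e-06]), 'position': array([ 0.26370754, -0.56586334,  0.23033808]), 'eef_rot': array([ 9.76349779e-01,  2.16194253e-01, -3.61061727e-05, -1.07391918e-03]), 'contact_force': array([-0.17038607, -0.04916288,  0.89056669]), 'wrist_torque': array([ 0.03819235, -0.00350811,  0.02712973]), 'finger_force': 0.0, 'finger_gap': 0.08536863874907569}
scene [[422.15939065   0.         313.96480892]
 [  0.         422.15939065 201.18917266]
 [  0.           0.           1.        ]] 0.035861775961334205 [[ 0.24392698  0.61369508 -0.75091808  1.26760168]
 [ 0.96977829 -0.1587075   0.18531593 -0.15785492]
 [-0.00544886 -0.77342761 -0.63386121  0.65213345]
 [ 0.          0.          0.          1.        ]]
top [[405.76985218   0.         314.30653306]
 [  0.         405.76985218 211.91526007]
 [  0.           0.           1.        ]] -0.09918825754697175 [[ 0.00116978 -0.98324514  0.18228449  0.42614173]
 [-0.99943648  0.00496547  0.03319754 -0.0152028 ]
 [-0.03354645 -0.1822206  -0.98268524  0.95287448]
 [ 0.          0.          0.          1.        ]]
```

View pics/scene0.png

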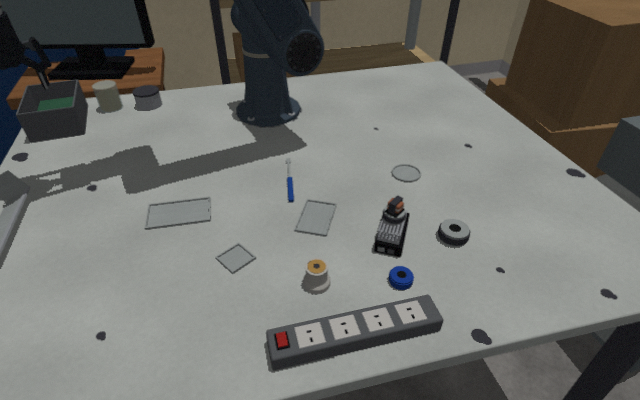

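View pics/top0.png

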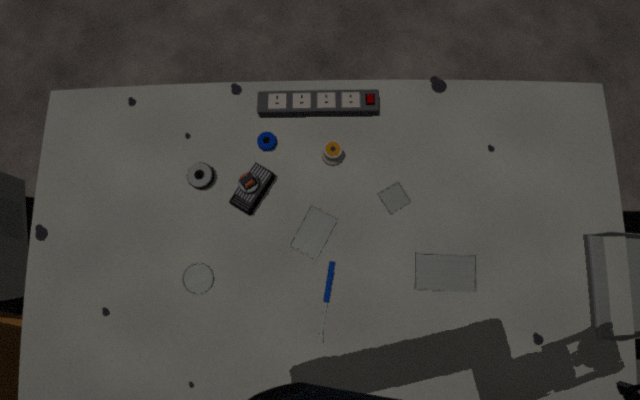

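The stack is at scene (395,222) and top (253,188). Things that could be taken for the magnet:
- The stack's grey disc: scene (395,213), top (249,183).
- A larger grey ring on the bench: scene (454,232), top (200,176).
- A blue ring: scene (401,278), top (267,141).

By the description I choose the disc in the stack, and I'll check it in one close crop.

```bash
cat > h.py <<'E'
import numpy as np,cv2,pickle
def load(n): return pickle.load(open(f"pics/{n}.pkl","rb"))
def ray(d,uv):
    K=d["mtx"];x=np.array([(uv[0]-K[0,2])/K[0,0],(uv[1]-K[1,2])/K[1,1]]);p=x.copy()
    for _ in range(20): p=x/(1+d["k1"]*(p@p))
    T=d["T"];v=T[:3,:3]@np.r_[p,1];return T[:3,3],v/np.linalg.norm(v)
def plane(d,uv,z):
    o,v=ray(d,uv);return o+v*(z-o[2])/v[2]
def tri(d1,a,d2,b):
    o1,v1=ray(d1,a);o2,v2=ray(d2,b)
    s=np.linalg.lstsq(np.c_[v1,-v2],o2-o1,rcond=None)[0]
    p,q=o1+v1*s[0],o2+v2*s[1];return (p+q)/2,np.linalg.norm(p-q)
def proj(d,P):
    T=d["T"];c=T[:3,:3].T@(np.array(P)-T[:3,3]);s=c[:2]/c[2];s=s*(1+d["k1"]*(s@s));return d["mtx"][:2,:2]@s+d["mtx"][:2,2]
E
python3 - <<'E'
from h import *
S,T=load("scene0")["img"][:,:,::-1],load("top0")["img"][:,:,::-1]
c=lambda I,u,v:cv2.resize(I[v:v+75,u:u+100],(400,300),interpolation=cv2.INTER_CUBIC)
g=lambda I:cv2.convertScaleAbs(I,alpha=1.5)
m=np.vstack([np.hstack([c(S,350,185),c(T,200,145)]),np.hstack([c(T,360,160),c(T,265,195)])])
cv2.imwrite("pics/m1.png",g(m))
# tray rims in top: local dark lines
for n,I in(("top",T),("scene",S)):
    gr=cv2.cvtColor(np.ascontiguousarray(I),cv2.COLOR_BGR2GRAY).astype(np.float32)
    d=cv2.medianBlur(gr.astype(np.uint8),11).astype(np.float32)-gr
    m=(d>7).astype(np.uint8)
    m=cv2.morphologyEx(m,cv2.MORPH_CLOSE,np.ones((3,3)))
    C,_=cv2.findContours(m,cv2.RETR_EXTERNAL,cv2.CHAIN_APPROX_NONE)
    for k in C:
        r=cv2.minAreaRect(k)
        if min(r[1])>10 and max(r[1])<90: print(n,np.round(r[0],1),np.round(r[1],1),round(r[2],1),len(k))
E
```

```text
top [537.5 338. ] [12. 11.] 90.0 34
top [627.5 337.5] [13. 23.] 90.0 71
top [ 12.8 307.2] [18.6 22.3] 5.2 85
top [198. 278.] [31.1 32.5] 45.0 173
top [470.5 273. ] [36. 11.] 90.0 93
top [ 41. 232.] [16. 12.] 90.0 68
top [252.2 188.4] [33.8 50.4] 31.4 226
top [202.5 177. ] [27.6 29. ] 45.0 122
top [333.7 158.5] [15.1 23.6] 84.0 65
top [267. 141.] [20. 20.] 90.0 61
top [371.5  97. ] [16. 13.] 90.0 53
top [437.   84.5] [19.1 13.4] 45.0 77
scene [281.7 340.4] [17.8 14.9] 78.7 87
scene [477.4 334.2] [15.2 13.4] 26.6 61
scene [314.9 287.3] [30.  13.7] 2.2 83
scene [400. 278.] [24. 28.] 90.0 77
scene [235.5 257.5] [24.5 35.2] 57.7 89
scene [451.8 236.8] [34.5 21.7] 13.6 115
scene [315.1 217.2] [33.8 39.5] 18.4 125
scene [177.  212.8] [25.8 69.4] 83.0 310
scene [392.  225.4] [31.6 62.4] 12.1 215
scene [405.5 173. ] [18. 31.] 90.0 73
scene [157.6  76.8] [24.7 55.5] 29.0 144
```

View pics/m1.png

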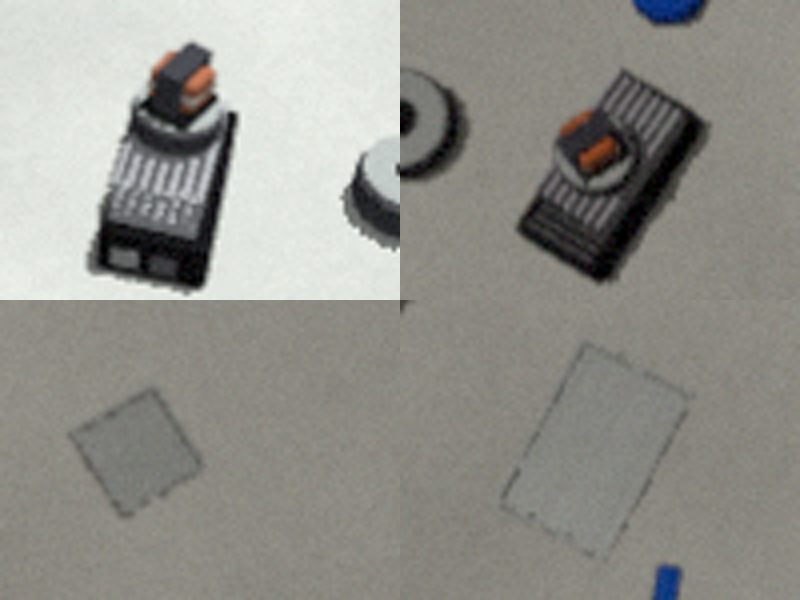

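The crop confirms it: the grey disc under the copper-wound transformer is in the stack, at scene (395,213), and it is smaller than the loose grey ring. The square tray's corners in the top view are about (399,182), (411,201), (391,214) and (377,193). The medium tray's are about (311,206), (338,219), (316,260) and (290,247).

```bash
cat >> h.py <<'E'
def line_mask(I,bl=11,t=5):
    g=cv2.cvtColor(np.ascontiguousarray(I),cv2.COLOR_RGB2GRAY);g=cv2.GaussianBlur(g,(3,3),0.6)
    return cv2.subtract(cv2.medianBlur(g,bl),g)>t
def trayrect(d,c,half,z=0.006):
    m=line_mask(d["img"]);v,u=np.nonzero(m)
    P=np.array([plane(d,(a,b),z) for a,b in zip(u,v) if abs(a-c[0])<half[0] and abs(b-c[1])<half[1]])[:,:2]
    return P
E
python3 - <<'E'
from h import *
S,T=load("scene0"),load("top0")
c=lambda I,u,v:cv2.resize(I[v:v+60,u:u+40],(400,600),interpolation=cv2.INTER_CUBIC)
m=np.hstack([c(S["img"],373,194),c(T["img"],231,160)])
cv2.imwrite("pics/m2.png",cv2.convertScaleAbs(m[:,:,::-1],alpha=1.6))
roi={"square":((235.5,257.5),(22,17),(394,198),(20,19)),"round":((406,173),(18,12),(198,278),(19,19)),"medium":((316,217),(23,20),(314,232.5),(27,29)),"long":((178,213),(36,18),(446,272),(35,23))}
for n,(a,ha,b,hb) in roi.items():
    for d,c,h in((S,a,ha),(T,b,hb)):
        for z in (0.006,):
            P=trayrect(d,c,h,z)
            if n=="round": r=cv2.minEnclosingCircle(P.astype(np.float32));print(n,np.round(r[0],4),round(r[1]*2,4),np.round((P.min(0)+P.max(0))/2,4),len(P))
            else: r=cv2.minAreaRect((P*1000).astype(np.float32));print(n,np.round(r[0],1),np.round(r[1],1),round(r[2],1),len(P))
E
```

```text
square [ 640.5 -171.7] [67.9 65.7] 30.6 311
square [ 635.2 -173.4] [64.6 62.8] 29.6 155
round [0.4477 0.293 ] 0.087 [0.4484 0.2915] 228
round [0.4442 0.2898] 0.0809 [0.4452 0.2895] 227
medium [551.9   9.2] [106.1 120.9] 63.3 349
medium [545.    1.7] [113.9 115.7] 62.2 211
long [ 462.4 -284.6] [147.4  97.7] 86.9 529
long [ 457.8 -286.8] [144.6  87.9] 86.6 241
```

View pics/m2.png

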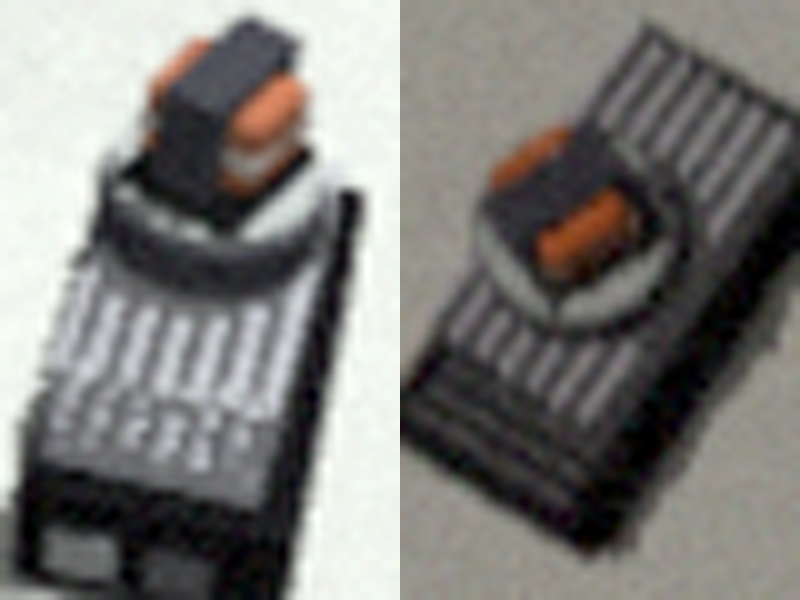

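```bash
python3 - <<'E'
from h import *
S,T=load("scene0"),load("top0")
roi={"square":((235.5,257.5),(394,198)),"round":((406,173),(198,278)),"medium":((315.5,217),(314,232.5)),"long":((178,213),(446,272))}
wid={"square":(34,34),"round":(40,40),"medium":(57,40),"long":(73,46)}
for n,cs in roi.items():
    for nm,d,c in(("S",S,cs[0]),("T",T,cs[1])):
        m=line_mask(d["img"],11,4).astype(np.uint8)
        z=0.002;c0=plane(d,c,z)[:2]
        v,u=np.nonzero(m);sel=(abs(u-c[0])<50)&(abs(v-c[1])<50)
        P=np.array([plane(d,(a,b),z)[:2] for a,b in zip(u[sel],v[sel])])*1000
        if n=="round":
            q=c0*1000
            for _ in range(8):
                r=np.linalg.norm(P-q,axis=1);I=P[(abs(r-38)<7)]
                A=np.c_[2*I,np.ones(len(I))];s=np.linalg.lstsq(A,(I**2).sum(1),rcond=None)[0];q=s[:2]
            print(n,nm,q.round(1),"D",round(2*np.sqrt(s[2]+q@q),1),len(I));continue
        L=dict(square=(60,60),medium=(112,74),long=(144,86))[n]
        a0=dict(square=30,medium=-28,long=87)[n]
        q=c0*1000;th=np.radians(a0)
        # find yaw from top picks; robustly fit 4 edges
        for _ in range(15):
            R=np.array([[np.cos(th),np.sin(th)],[-np.sin(th),np.cos(th)]])
            X=(P-q)@R.T;es=[]
            for ax in(0,1):
                o=1-ax
                for sg in(-1,1):
                    k=(abs(X[:,ax]-sg*L[ax]/2)<6)&(abs(X[:,o])<L[o]/2-4)
                    f=np.polyfit(X[k,o],X[k,ax],1) if k.sum()>8 else (0,sg*L[ax]/2)
                    es.append((f[0]*(1 if ax else -1),np.mean(X[k,ax]),k.sum()))
            off=np.array([(es[0][1]+es[1][1])/2,(es[2][1]+es[3][1])/2])
            q=q+.7*R.T@off;w=np.array([e[2] for e in es]);th+=.7*(w@np.array([e[0] for e in es]))/w.sum()
        print(n,nm,q.round(1),"yaw",round(np.degrees(th),1),"size",round(es[1][1]-es[0][1],1),round(es[3][1]-es[2][1],1),w)
t=lambda a,b:tri(S,(373+a[0]/10,194+a[1]/10),T,(231+(b[0]-400)/10,160+b[1]/10))
for a,b in(((233,64),(553,188)),((195,98),(507,228)),((272,30),(600,148))): print("core top",t(a,b))
for n,cc in(("medium",[(311.25,205.75),(338,219.25),(316.25,259.5),(290.25,246.5)]),("square",[(398.75,182),(410.75,201),(391.25,214.25),(377,193.25)])):
    r=cv2.minAreaRect(np.float32([plane(T,c,.002)[:2]*1000 for c in cc]));print(n,r)
E
```

```text
square S [ 637.  -172.4] yaw 30.1 size 57.0 57.1 [75 82 62 62]
square T [ 636.3 -173.9] yaw 30.0 size 56.4 56.9 [32 40 44 43]
round S [443.3 295.2] D 74.7 230
round T [444.8 292. ] D 72.9 254
medium S [553.9  22.7] yaw -28.1 size 110.8 70.0 [77 95 75 74]
medium T [553.8  18.8] yaw -28.1 size 109.2 71.2 [41 42 75 82]
long S [ 457.8 -285.5] yaw 86.8 size 140.4 84.7 [ 59  38 190 159]
long T [ 458.4 -287.9] yaw 87.0 size 140.0 82.1 [89 66 67 41]
core top (array([0.65839519, 0.16388274, 0.10431901]), np.float64(0.003894643071577015))
core top (array([0.65069744, 0.16894059, 0.09016549]), np.float64(0.012050115166514979))
core top (array([0.66609486, 0.15873652, 0.1184403 ]), np.float64(0.019696293592194745))
medium ((552.5504760742188, 17.628314971923828), (71.66819763183594, 109.29362487792969), 62.564212799072266)
square ((637.612548828125, -175.00119018554688), (60.7402229309082, 59.80938720703125), 32.30350112915039)
```

```bash
cat >> h.py <<'E'
def go(x,y,z,yaw,s):
    """yaw (deg) of tool y axis (closing line), world; prints shares from the measured pose"""
    from scipy.spatial.transform import Rotation as R
    Rm=R.from_quat(s["eef_rot"]).as_matrix()
    cur=np.degrees(np.arctan2(Rm[1,1],Rm[0,1]));d=(yaw-cur+90)%180-90
    a=np.radians(yaw if abs((yaw-cur+180)%360-180)<=90 else yaw+180)
    ty=np.array([np.cos(a),np.sin(a),0]);tz=np.array([0,0,-1.]);Rt=np.c_[np.cross(ty,tz),ty,tz]
    rv=R.from_matrix(Rm.T@Rt).as_rotvec()
    t=Rm.T@(np.array([x,y,z])-s["position"])
    print("travel",(t/.12).round(3),"ang",(rv/(np.pi/2)).round(3),"yaw now %.1f turn %.1f q6 %.2f"%(cur,d,s["qpos"][5]),"pos",s["position"].round(4))
E
python3 - <<'E'
from h import *
from rig import manip
S,T=load("scene0"),load("top0")
t=lambda a,b:tri(S,(373+a[0]/10,194+a[1]/10),T,(231+(b[0]-400)/10,160+b[1]/10))
for a,b in(((195,98),(600,148)),((272,30),(507,228))): print("core end",t(a,b))
f=lambda d,a:plane(d,a,.106)[:2]
pS=[f(S,(373+a/10,194+b/10)) for a,b in((165,85),(225,112),(300,45),(245,15))]
pT=[f(T,(231+(a-400)/10,160+b/10)) for a,b in((575,125),(625,170),(535,250),(480,205))]
for p in(pS,pT): r=cv2.minAreaRect(np.float32(p)*1000);print(r)
for d in(S,T):
    h=cv2.cvtColor(d["img"],cv2.COLOR_RGB2HSV);m=cv2.inRange(h,(0,110,50),(18,255,255));
    u0=(380,190) if d is S else (235,165)
    n,l,st,c=cv2.connectedComponentsWithStats(m[u0[1]:u0[1]+32,u0[0]:u0[0]+30]);
    for i in range(1,n):
        if st[i,4]>5:print(st[i,4],c[i]+u0,plane(d,c[i]+u0,.1).round(4))
s=manip.read_state();go(.658,.164,.2,0,s)
E
```

```text
core end (array([0.66695144, 0.15293153, 0.10465036]), np.float64(0.0022456695169274996))
core end (array([0.64991849, 0.17485365, 0.10413992]), np.float64(0.006116380124096628))
((660.1273803710938, 165.3298797607422), (13.850058555603027, 29.95216178894043), 34.949459075927734)
((657.4111938476562, 161.7388458251953), (15.985492706298828, 28.369558334350586), 42.78416061401367)
37 [399.13513514 204.81081081] [0.6682 0.1686 0.1   ]
18 [243.16666667 175.61111111] [0.6663 0.1701 0.1   ]
35 [248.51428571 182.68571429] [0.6501 0.1577 0.1   ]
travel [ 5.546 -4.127  0.264] ang [-0.001 -0.001 -0.723] yaw now -65.0 turn 65.0 q6 -0.18 pos [ 0.2637 -0.5659  0.2305]
```

Tray centres agree in both views and the rim sizes match:

| Tray | x (mm) | y (mm) | Yaw (deg) |
|---|---|---|---|
| Square | 637 | -173 | 30 |
| Round | 444 | 294 | n/a |
| Medium | 554 | 21 | -28 |
| Long | 458 | -287 | 87 |

The transformer's top is at (658,164) mm and 104–105 mm high, against 106 expected. Its x axis is at -52°.

```bash
A='{"angular":[[0,0,0],[0,0,0],[0,0,0],[0,0,0]],"travel":[[0.92,-0.69,0],[0.92,-0.69,0],[0.92,-0.69,0],[0.92,-0.69,0]],"claw":[1,1,1,1]}'
python3 -m creep '{"angular":[[0,0,0],[0,0,0],[0,0,0],[0,0,0]],"travel":[[0.92,-0.69,0],[0.92,-0.69,0],[0.92,-0.69,0],[0.92,-0.69,0]],"claw":[1,1,1,1]}'
python3 -m creep '{"angular":[[0,0,0],[0,0,0],[0,0,0],[0,0,0]],"travel":[[0.92,-0.69,0],[0.92,-0.69,0],[0.92,-0.69,0],[0.92,-0.69,0]],"claw":[1,1,1,1]}'
python3 -m creep '{"angular":[[0,0,0],[0,0,0],[0,0,0],[0,0,0]],"travel":[[0.92,-0.69,0],[0.92,-0.69,0],[0.92,-0.69,0],[0.92,-0.69,0]],"claw":[1,1,1,1]}'
python3 -m creep '{"angular":[[0,0,0],[0,0,0],[0,0,0],[0,0,0]],"travel":[[0.92,-0.69,0],[0.92,-0.69,0],[0.92,-0.69,0],[0.92,-0.69,0]],"claw":[1,1,1,1]}'
cat > g.py <<'E'
import sys;from h import *;from rig import manip
s=manip.read_state();go(*map(float,sys.argv[1:5]),s);print("t",s["t"],"gap",s["finger_gap"],"F",s["contact_force"].round(1),s["finger_force"])
E
python3 g.py .6585 .1637 .16 -52
```

```text
t: 0.43
position: [0.3301, -0.4386, 0.2304]
eef_rot: [0.976, 0.217, 0.0, -0.003]
contact_force: [0.8, 0.9, -0.4]
finger_gap: 0.0854
finger_force: 0.0
t: 0.77
position: [0.3949, -0.3179, 0.2309]
eef_rot: [0.976, 0.218, -0.0, -0.002]
contact_force: [-1.2, 0.5, -0.4]
finger_gap: 0.0849
finger_force: 0.0
t: 1.1
position: [0.4604, -0.1974, 0.2311]
eef_rot: [0.976, 0.218, 0.0, -0.001]
contact_force: [-0.3, -0.6, 0.1]
finger_gap: 0.0857
finger_force: 0.0
t: 1.43
position: [0.5263, -0.076, 0.2313]
eef_rot: [0.976, 0.218, 0.001, -0.001]
contact_force: [0.6, -0.8, -0.3]
finger_gap: 0.0851
finger_force: 0.0
travel [ 1.846 -1.339  0.598] ang [-0.    -0.001 -0.142] yaw now -64.8 turn 12.8 q6 0.78 pos [ 0.5263 -0.076   0.2313]
t 1.4333 gap 0.0850725622105794 F [ 0.6 -0.8 -0.3] 0.0
```

```bash
python3 -m creep '{"angular":[[0,0,0],[0,0,0],[0,0,0],[0,0,0]],"travel":[[0.92,-0.67,0],[0.92,-0.67,0],[0.92,-0.67,0],[0.92,-0.67,0]],"claw":[1,1,1,1]}' >/dev/null
python3 -m creep '{"angular":[[0,0,-0.14],[0,0,-0.14],[0,0,-0.14],[0,0,-0.14],[0,0,-0.14],[0,0,-0.14]],"travel":[[0.92,-0.67,0.4],[0.92,-0.67,0.4],[0.92,-0.67,0.4],[0.92,-0.67,0.4],[0.92,-0.67,0.4],[0.92,-0.67,0.4]],"claw":[1,1,1,1,1,1]}' >/dev/null
python3 g.py .6585 .1637 .082 -52
```

```text
travel [ 0.042 -0.021  0.833] ang [-0.     0.002 -0.004] yaw now -52.3 turn 0.3 q6 0.99 pos [0.6563 0.1588 0.182 ]
t 2.2667 gap 0.08569697534974297 F [-0.9 -0.7  0.6] 0.0
```

```bash
python3 -m creep '{"angular":[[0,0,0],[0,0,0],[0,0,0],[0,0,0]],"travel":[[0,0,0.3],[0,0,0.5],[0,0,0.5],[0,0,0.5]],"claw":[1,1,1,1]}' >/dev/null
python3 g.py .6585 .1637 .081 -52
python3 - <<'E'
from h import *;from rig import manip
o=[]
for n,(u,v) in(("scene",(350,160)),("top",(205,140))):
    d=manip.snapshot(n);o.append(cv2.resize(d["img"][v:v+100,u:u+66],(400,600),interpolation=cv2.INTER_CUBIC))
cv2.imwrite("pics/m3.png",cv2.convertScaleAbs(np.hstack(o)[:,:,::-1],alpha=1.5))
E
```

```text
travel [ 0.054 -0.029  0.348] ang [-0.001  0.002 -0.006] yaw now -52.5 turn 0.5 q6 0.99 pos [0.6556 0.157  0.1227]
t 2.6 gap 0.08544022210427632 F [0.9 0.8 0.2] 0.0
```

View pics/m3.png

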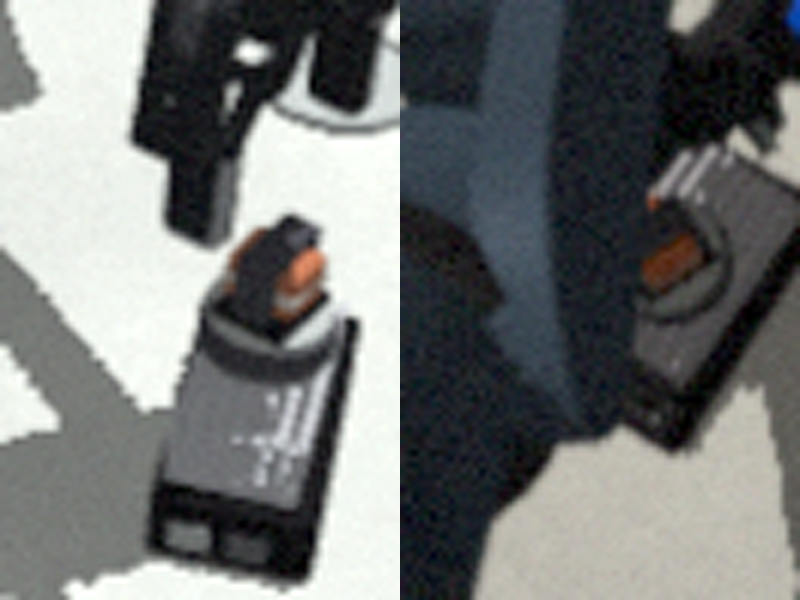

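The picture shows the open fingers straddling the transformer: one at crop (205,240), the other at (345,105), with the core between them. Next I descend and grip.

```bash
python3 -m creep '{"angular":[[0,0,0],[0,0,0],[0,0,0],[0,0,0],[0,0,0]],"travel":[[0.054,-0.029,0.1],[0.054,-0.029,0.3],[0.054,-0.029,0.35],[0.054,-0.029,0.35],[0.054,-0.029,0.35]],"claw":[1,1,1,1,1]}' 40
python3 -m creep '{"angular":[[0,0,0],[0,0,0],[0,0,0],[0,0,0],[0,0,0],[0,0,0],[0,0,0],[0,0,0],[0,0,0],[0,0,0]],"travel":[[0,0,0],[0,0,0],[0,0,0],[0,0,0],[0,0,0],[0,0,0],[0,0,0],[0,0,0],[0,0,0],[0,0,0]],"claw":[0,-0.2,-1,-1,-1,-1,-1,-1,-1,-1]}' 40
python3 g.py .6585 .1637 .081 -52
```

```text
t: 3.12
position: [0.6598, 0.166, 0.0815]
eef_rot: [0.947, 0.322, -0.0, 0.0]
contact_force: [0.6, 0.5, 0.8]
finger_gap: 0.0852
finger_force: 0.0
t: 3.95
position: [0.6603, 0.1659, 0.0822]
eef_rot: [0.947, 0.322, 0.001, 0.0]
contact_force: [-0.6, 1.0, 5.7]
finger_gap: 0.0312
finger_force: 40.5
travel [-0.023  0.005  0.01 ] ang [ 0.001 -0.001 -0.005] yaw now -52.4 turn 0.4 q6 1.00 pos [0.6603 0.1659 0.0822]
t 3.95 gap 0.031159578600552334 F [-0.6  1.   5.7] 40.45285642147064
```

```bash
python3 -m creep '{"angular":[[0,0,0],[0,0,0],[0,0,0],[0,0,0],[0,0,0],[0,0,0],[0,0,0]],"travel":[[0,0,-0.1],[0,0,-0.25],[0,0,-0.5],[0,0,-0.7],[0,0,-0.7],[0,0,-0.7],[0,0,-0.7]],"claw":[-1,-1,-1,-1,-1,-1,-1]}'
python3 g.py .6366 -.173 .12 -60
```

```text
t: 4.53
position: [0.6586, 0.1657, 0.1644]
eef_rot: [0.947, 0.322, -0.001, -0.0]
contact_force: [-0.6, 0.6, -1.5]
finger_gap: 0.0309
finger_force: 39.9
travel [-1.866  2.126  0.371] ang [-0.001  0.001  0.084] yaw now -52.4 turn -7.6 q6 1.00 pos [0.6586 0.1657 0.1644]
t 4.5333 gap 0.03092174310081437 F [-0.6  0.6 -1.5] 39.87359404563904
```

```bash
python3 -m creep '{"angular":[[0,0,0],[0,0,0],[0,0,0],[0,0,0],[0,0,0]],"travel":[[-0.1,0.11,0],[-0.25,0.29,0],[-0.42,0.48,0],[-0.58,0.66,0],[-0.7,0.8,0]],"claw":[-1,-1,-1,-1,-1]}' >/dev/null
python3 -m creep '{"angular":[[0,0,0],[0,0,0],[0,0,0],[0,0,0],[0,0,0]],"travel":[[-0.17,0.19,0],[-0.34,0.38,0],[-0.5,0.57,0],[-0.6,0.69,0],[-0.7,0.8,0]],"claw":[-1,-1,-1,-1,-1]}' >/dev/null
python3 -m creep '{"angular":[[0,0,0.02],[0,0,0.04],[0,0,0.06],[0,0,0.08],[0,0,0.08],[0,0,0.08],[0,0,0.08]],"travel":[[-0.15,0.17,0.05],[-0.28,0.32,0.2],[-0.38,0.44,0.3],[-0.45,0.51,0.37],[-0.46,0.52,0.37],[-0.46,0.52,0.37],[-0.46,0.52,0.37]],"claw":[-1,-1,-1,-1,-1,-1,-1]}' >/dev/null
python3 g.py .6366 -.173 .05 -60
python3 - <<'E'
from h import *;from rig import manip
o=[]
for n,(u,v) in(("scene",(200,200)),("top",(360,160))):
    d=manip.snapshot(n);pickle.dump(d,open(f"pics/{n}1.pkl","wb"));o.append(cv2.resize(d["img"][v:v+80,u:u+53],(400,600),interpolation=cv2.INTER_CUBIC))
cv2.imwrite("pics/m4.png",cv2.convertScaleAbs(np.hstack(o)[:,:,::-1],alpha=1.5))
E
```

```text
travel [-0.017  0.011  0.59 ] ang [-0.001  0.     0.005] yaw now -59.6 turn -0.4 q6 0.61 pos [ 0.6378 -0.1709  0.1208]
t 5.95 gap 0.031067905553656718 F [ 0.9 -0.1 -1.2] 39.84726011753082
```

View pics/m4.png

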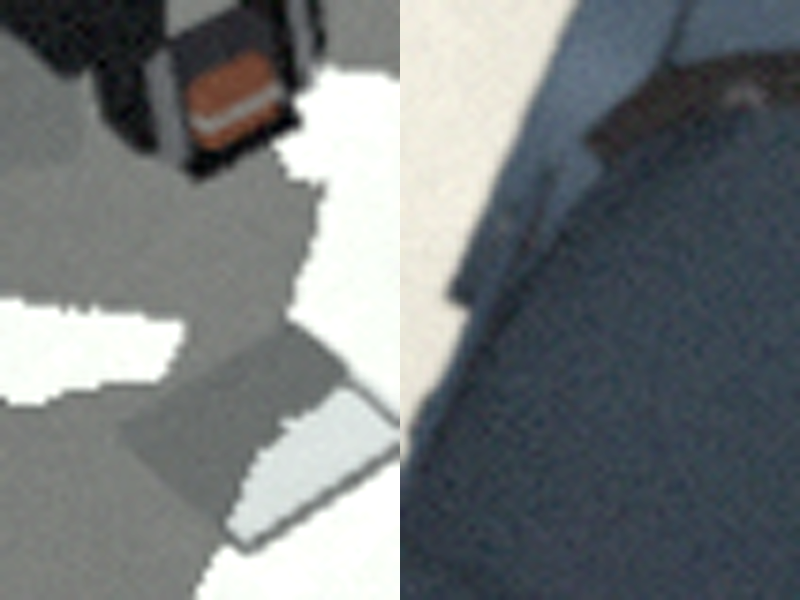

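```bash
python3 - <<'E'
from h import *;from rig import manip
d=load("scene1");s=manip.read_state();p=s["position"]
k=400/53
a=np.radians(-60);ty=np.array([np.cos(a),np.sin(a)]);tx=np.array([-ty[1],ty[0]])
for q in((195,180),(300,122),(180,50),(260,12)):
    for z in((p[2]-.006,) if q[1]>100 else(p[2]+.024,)):
        w=plane(d,(200+q[0]/k,200+q[1]/k),z);r=(w-p)[:2];print(w.round(4),"tx %.1f ty %.1f"%(r@tx*1e3,r@ty*1e3))
E
```

```text
[ 0.6557 -0.178   0.1156] tx 11.3 ty 15.1
[ 0.6403 -0.1502  0.1156] tx 11.9 ty -16.7
[ 0.641  -0.1763  0.1456] tx -0.6 ty 6.2
[ 0.631  -0.1557  0.1456] tx 1.1 ty -16.6
```

The transformer hangs upright in the grip, with its base edge at crop (195,180)–(300,122). It sits 2.5 mm off the tool in tool x, so I allow for that in placing it.

```bash
python3 -m creep '{"angular":[[0,0,0],[0,0,0],[0,0,0],[0,0,0],[0,0,0],[0,0,0]],"travel":[[0.005,0.013,0.15],[0.005,0.013,0.4],[0.005,0.013,0.6],[0.005,0.013,0.7],[0.005,0.013,0.75],[0.005,0.013,0.75]],"claw":[-1,-1,-1,-1,-1,-1]}' >/dev/null
python3 g.py .6388 -.1717 .010 -60
```

```text
travel [ 0.001 -0.003  0.168] ang [-0.001  0.001  0.005] yaw now -59.6 turn -0.4 q6 0.61 pos [ 0.6389 -0.1721  0.0301]
t 6.55 gap 0.031238206157223853 F [-0.6  0.4 -0.7] 39.870396852493286
```

```bash
python3 -m creep '{"angular":[[0,0,0],[0,0,0],[0,0,0],[0,0,0],[0,0,0]],"travel":[[0,0,0.06],[0,0,0.12],[0,0,0.16],[0,0,0.17],[0,0,0.17]],"claw":[-1,-1,-1,-1,-1]}' >/dev/null
python3 g.py .6388 -.1717 .008 -60
python3 -m creep '{"angular":[[0,0,0],[0,0,0],[0,0,0]],"travel":[[0,0,0.01],[0,0,0.02],[0,0,0.02]],"claw":[-1,-1,-1]}'
```

```text
travel [ 0.004 -0.01   0.019] ang [-0.     0.     0.004] yaw now -59.6 turn -0.4 q6 0.61 pos [ 0.639  -0.173   0.0103]
t 6.9667 gap 0.03146697927322363 F [ 0.1  0.1 -0.3] 39.86950993537903
t: 7.22
position: [0.6394, -0.1731, 0.0083]
eef_rot: [0.965, 0.262, 0.0, 0.0]
contact_force: [-0.3, 0.3, -0.7]
finger_gap: 0.0314
finger_force: 40.0
```

```bash
python3 -m creep '{"angular":[[0,0,0],[0,0,0],[0,0,0]],"travel":[[0,0,0.01],[0,0,0.01],[0,0,0.01]],"claw":[-1,-1,-1]}'
python3 -m creep '{"angular":[[0,0,0],[0,0,0],[0,0,0]],"travel":[[0,0,0.01],[0,0,0.01],[0,0,0.01]],"claw":[-1,-1,-1]}'
```

```text
t: 7.47
position: [0.6394, -0.1731, 0.0082]
eef_rot: [0.965, 0.262, 0.0, 0.0]
contact_force: [-1.6, 1.1, 5.6]
finger_gap: 0.0311
finger_force: 40.5
t: 7.72
position: [0.6394, -0.1731, 0.0082]
eef_rot: [0.965, 0.262, 0.0, 0.0]
contact_force: [-3.3, 1.6, 10.9]
finger_gap: 0.031
finger_force: 41.2
```

```bash
python3 -m creep '{"angular":[[0,0,0],[0,0,0],[0,0,0],[0,0,0],[0,0,0],[0,0,0],[0,0,0],[0,0,0],[0,0,0],[0,0,0]],"travel":[[0,0,0],[0,0,0],[0,0,-0.02],[0,0,-0.03],[0,0,-0.1],[0,0,-0.3],[0,0,-0.6],[0,0,-0.9],[0,0,-1],[0,0,-1]],"claw":[0.1,0.2,0.3,0.3,0.3,0.3,0.3,1,1,1]}'
python3 g.py .6585 .1637 .16 -52
```

```text
t: 8.55
position: [0.6421, -0.1742, 0.1308]
eef_rot: [0.965, 0.262, 0.004, 0.003]
contact_force: [0.7, -0.7, -0.2]
finger_gap: 0.0857
finger_force: 0.0
travel [ 1.543 -2.359 -0.254] ang [ 0.005 -0.003 -0.085] yaw now -59.6 turn 7.6 q6 0.61 pos [ 0.6421 -0.1742  0.1308]
t 8.55 gap 0.08569430849160227 F [ 0.7 -0.7 -0.2] 0.0
```

```bash
python3 - <<'E'
from h import *;from rig import manip
o=[]
for n,(u,v) in(("scene",(373,194)),("top",(231,160))):
    d=manip.snapshot(n);pickle.dump(d,open(f"pics/{n}2.pkl","wb"));o.append(cv2.resize(d["img"][v:v+60,u:u+40],(400,600),interpolation=cv2.INTER_CUBIC))
cv2.imwrite("pics/m5.png",cv2.convertScaleAbs(np.hstack(o)[:,:,::-1],alpha=1.5))
E
```

```text
(no output)
```

View pics/m5.png

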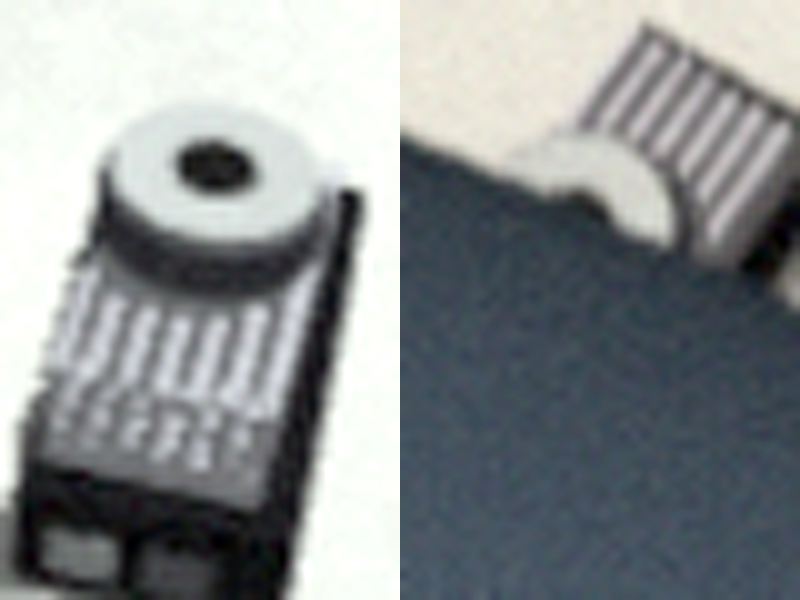

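The scene half shows the bare magnet on the fins, top plate centred near crop (212,172). The arm covers half of it in the top view, so I use the first top picture for that view: plate centre near crop (575,218).

```bash
python3 - <<'E'
from h import *
S,T=load("scene2"),load("top0")
a=(373+21.25,194+17.2);b=(231+17.5,160+21.8)
print(tri(S,a,T,b),plane(S,a,.076),plane(T,b,.076))
# fit circle to bright plate pixels in scene, plane z=.076
g=cv2.cvtColor(S["img"],cv2.COLOR_RGB2GRAY)
for q in((107,172),(318,172),(212,102),(212,242)): print(plane(S,(373+q[0]/10,194+q[1]/10),.076))
# top2: visible arc of plate
T2=load("top2")
P=np.array([plane(T2,(231+(x-400)/10,160+y/10),.076)[:2] for x,y in((535,147),(580,132),(625,150),(655,180),(675,225))])
s=np.linalg.lstsq(np.c_[2*P,np.ones(len(P))],(P**2).sum(1),rcond=None)[0];print("top2 circ",s[:2],2*np.sqrt(s[2]+s[:2]@s[:2]))
E
```

```text
(array([0.65882718, 0.16369108, 0.07584427]), np.float64(0.0020965956578504457)) [0.65897252 0.16473243 0.076     ] [0.65845041 0.16262681 0.076     ]
[0.65349618 0.1434885  0.076     ]
[0.66443982 0.18594697 0.076     ]
[0.6376321  0.17344869 0.076     ]
[0.67943882 0.15615163 0.076     ]
top2 circ [0.65480368 0.16305265] 0.04554219529564072
```

```bash
python3 -m creep '{"angular":[[0,0,0],[0,0,0],[0,0,0],[0,0,0],[0,0,0]],"travel":[[0.1,-0.15,-0.1],[0.3,-0.45,-0.15],[0.51,-0.78,-0.15],[0.51,-0.78,-0.15],[0.51,-0.78,-0.15]],"claw":[1,1,1,1,1]}' >/dev/null
python3 -m creep '{"angular":[[0,0,0],[0,0,0],[0,0,0],[0,0,0]],"travel":[[0.51,-0.78,0],[0.51,-0.78,0],[0.51,-0.78,0],[0.51,-0.78,0]],"claw":[1,1,1,1]}' >/dev/null
python3 -m creep '{"angular":[[0,0,0.08],[0,0,0.16],[0,0,0.24],[0,0,0.32],[0,0,0.4],[0,0,0.48],[0,0,0.56],[0,0,0.64],[0,0,0.69],[0,0,0.69],[0,0,0.69]],"travel":[[0.51,-0.78,0],[0.51,-0.78,0],[0.51,-0.78,0],[0.51,-0.78,0],[0.51,-0.78,0],[0.51,-0.78,0],[0.51,-0.78,0],[0.51,-0.78,0],[0.51,-0.78,0],[0.51,-0.78,0],[0.51,-0.78,0]],"claw":[1,1,1,1,1,1,1,1,1,1,1]}' >/dev/null
python3 g.py .6588 .1637 .1 58
```

```text
travel [ 0.009 -0.039  0.352] ang [0.001 0.001 0.004] yaw now -121.7 turn -0.3 q6 2.20 pos [0.6555 0.1603 0.1423]
t 10.3167 gap 0.08537515443198683 F [ 0.  -0.2 -0.3] 0.0
```

```bash
python3 -m creep '{"angular":[[0,0,0],[0,0,0],[0,0,0],[0,0,0],[0,0,0]],"travel":[[0.01,-0.035,0.1],[0.01,-0.035,0.3],[0.01,-0.035,0.35],[0.01,-0.035,0.35],[0.01,-0.035,0.35]],"claw":[1,1,1,1,1]}' >/dev/null
python3 g.py .6588 .1637 .058 58
```

```text
travel [0.008 0.006 0.356] ang [0.001 0.001 0.003] yaw now -121.7 turn -0.3 q6 2.21 pos [0.6584 0.1649 0.1007]
t 10.7333 gap 0.08559922802764 F [ 1.   0.2 -0.1] 0.0
```

```bash
python3 -m creep '{"angular":[[0,0,0],[0,0,0],[0,0,0],[0,0,0],[0,0,0],[0,0,0]],"travel":[[0.008,0.006,0.1],[0.008,0.006,0.25],[0.008,0.006,0.34],[0.008,0.006,0.355],[0.008,0.006,0.355],[0.008,0.006,0.355]],"claw":[1,1,1,1,1,1]}'
python3 -m creep '{"angular":[[0,0,0],[0,0,0],[0,0,0],[0,0,0],[0,0,0],[0,0,0],[0,0,0],[0,0,0],[0,0,0],[0,0,0]],"travel":[[0,0,0],[0,0,0],[0,0,0],[0,0,0],[0,0,0],[0,0,0],[0,0,0],[0,0,0],[0,0,0],[0,0,0]],"claw":[0.3,0.2,0.1,-1,-1,-1,-1,-1,-1,-1]}' 40
python3 -m creep '{"angular":[[0,0,0],[0,0,0],[0,0,0],[0,0,0],[0,0,0],[0,0,0],[0,0,0]],"travel":[[0,0,-0.1],[0,0,-0.25],[0,0,-0.5],[0,0,-0.7],[0,0,-0.7],[0,0,-0.7],[0,0,-0.7]],"claw":[-1,-1,-1,-1,-1,-1,-1]}'
python3 g.py .444 .2936 .1 58
```

```text
t: 11.23
position: [0.6597, 0.164, 0.0595]
eef_rot: [0.962, -0.273, 0.0, -0.0]
contact_force: [0.1, -0.6, 0.3]
finger_gap: 0.0855
finger_force: 0.0
t: 12.07
position: [0.6599, 0.164, 0.0603]
eef_rot: [0.962, -0.273, 0.001, -0.0]
contact_force: [-1.1, -1.1, 5.3]
finger_gap: 0.0464
finger_force: 41.2
t: 12.65
position: [0.6582, 0.1639, 0.1422]
eef_rot: [0.962, -0.273, -0.001, 0.0]
contact_force: [0.6, -0.5, -1.5]
finger_gap: 0.0463
finger_force: 41.4
travel [-2.086  0.018  0.355] ang [0.001 0.001 0.003] yaw now -121.7 turn -0.3 q6 2.20 pos [0.6582 0.1639 0.1422]
t 12.65 gap 0.04630611100351748 F [ 0.6 -0.5 -1.5] 41.397045850753784
```

```bash
python3 -m creep '{"angular":[[0,0,0],[0,0,0],[0,0,0],[0,0,0],[0,0,0]],"travel":[[-0.1,0,0],[-0.25,0,0],[-0.45,0,0],[-0.65,0,0],[-0.85,0.01,0]],"claw":[-1,-1,-1,-1,-1]}' >/dev/null
python3 -m creep '{"angular":[[0,0,0],[0,0,0],[0,0,0],[0,0,0],[0,0,0]],"travel":[[-0.2,0,0],[-0.4,0,0],[-0.55,0,0],[-0.7,0,0],[-0.8,0.01,0]],"claw":[-1,-1,-1,-1,-1]}' >/dev/null
python3 -m creep '{"angular":[[0,0,0],[0,0,0],[0,0,0],[0,0,0],[0,0,0],[0,0,0]],"travel":[[-0.15,0,0.05],[-0.27,0,0.15],[-0.36,0,0.3],[-0.42,0,0.4],[-0.42,0,0.5],[-0.42,0,0.5]],"claw":[-1,-1,-1,-1,-1,-1]}' >/dev/null
python3 g.py .4447 .2932 .03 58
python3 - <<'E'
from h import *;from rig import manip
d=manip.snapshot("scene");pickle.dump(d,open("pics/scene3.pkl","wb"))
a=cv2.resize(d["img"][120:195,350:450],(400,300),interpolation=cv2.INTER_CUBIC);b=cv2.resize(d["img"][220:295,190:290],(400,300),interpolation=cv2.INTER_CUBIC)
cv2.imwrite("pics/m6.png",cv2.convertScaleAbs(np.hstack([a,b])[:,:,::-1],alpha=1.4))
E
```

```text
travel [-0.    -0.012  0.423] ang [0.003 0.002 0.003] yaw now -121.7 turn -0.3 q6 2.50 pos [0.4443 0.2921 0.0807]
t 13.9833 gap 0.04642835813681335 F [-0.2  0.6 -1.8] 41.44411861896515
```

View pics/m6.png

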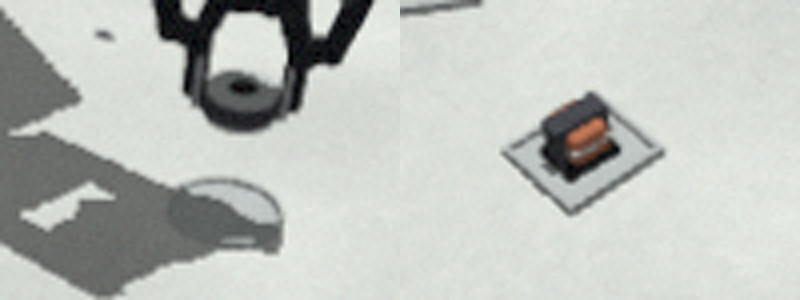

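The left half shows the magnet level in the grip above the round tray, at crop (240,95). The right half shows the transformer upright and central in the square tray, at crop (580,145). Next I lower the magnet.

```bash
python3 -m creep '{"angular":[[0,0,0],[0,0,0],[0,0,0],[0,0,0],[0,0,0],[0,0,0]],"travel":[[0,-0.01,0.15],[0,-0.01,0.35],[0,-0.01,0.5],[0,-0.01,0.56],[0,-0.01,0.58],[0,-0.01,0.58]],"claw":[-1,-1,-1,-1,-1,-1]}'
python3 g.py .4447 .2932 .007 58
```

```text
t: 14.53
position: [0.4478, 0.2935, 0.0136]
eef_rot: [0.962, -0.274, 0.0, -0.0]
contact_force: [-0.6, -0.8, -1.7]
finger_gap: 0.046
finger_force: 41.5
travel [-0.021  0.016  0.055] ang [-0.    -0.     0.003] yaw now -121.8 turn -0.2 q6 2.50 pos [0.4478 0.2935 0.0136]
t 14.5333 gap 0.045970720769601486 F [-0.6 -0.8 -1.7] 41.4681351184845
```

```bash
python3 -m creep '{"angular":[[0,0,0],[0,0,0],[0,0,0],[0,0,0]],"travel":[[-0.02,0.015,0.02],[-0.02,0.015,0.04],[-0.02,0.015,0.05],[-0.02,0.015,0.05]],"claw":[-1,-1,-1,-1]}'
python3 -m creep '{"angular":[[0,0,0],[0,0,0],[0,0,0]],"travel":[[0,0,0.01],[0,0,0.015],[0,0,0.015]],"claw":[-1,-1,-1]}'
```

```text
t: 14.87
position: [0.4446, 0.2934, 0.0079]
eef_rot: [0.962, -0.273, 0.0, -0.0]
contact_force: [-0.1, 0.5, -1.1]
finger_gap: 0.0462
finger_force: 41.5
t: 15.12
position: [0.4447, 0.2934, 0.0063]
eef_rot: [0.962, -0.273, 0.0, -0.0]
contact_force: [-0.8, 0.1, 3.1]
finger_gap: 0.0463
finger_force: 42.0
```

```bash
python3 -m creep '{"angular":[[0,0,0],[0,0,0],[0,0,0],[0,0,0],[0,0,0],[0,0,0],[0,0,0],[0,0,0],[0,0,0],[0,0,0]],"travel":[[0,0,0],[0,0,0],[0,0,-0.02],[0,0,-0.05],[0,0,-0.15],[0,0,-0.35],[0,0,-0.6],[0,0,-0.9],[0,0,-0.9],[0,0,-0.9]],"claw":[0.3,0.4,0.5,0.5,0.6,0.6,0.6,1,1,1]}'
python3 - <<'E'
from h import *;from rig import manip
o=[]
for n,(u,v) in(("scene",(373,194)),("top",(231,160))):
    d=manip.snapshot(n);pickle.dump(d,open(f"pics/{n}4.pkl","wb"));o.append(cv2.resize(d["img"][v:v+60,u:u+40],(400,600),interpolation=cv2.INTER_CUBIC))
cv2.imwrite("pics/m7.png",cv2.convertScaleAbs(np.hstack(o)[:,:,::-1],alpha=1.5))
E
```

```text
t: 15.95
position: [0.446, 0.294, 0.1168]
eef_rot: [0.962, -0.273, 0.003, -0.002]
contact_force: [0.1, 1.3, -0.5]
finger_gap: 0.0855
finger_force: 0.0
```

View pics/m7.png

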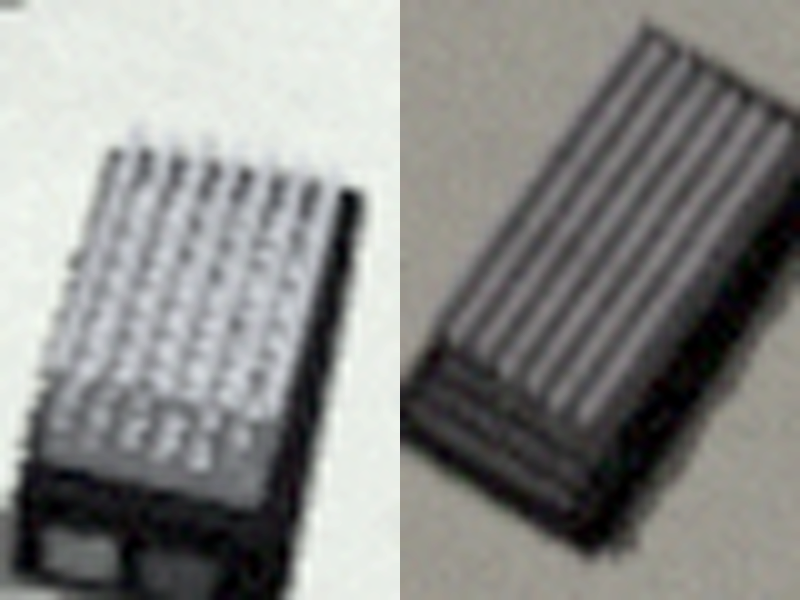

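```bash
python3 - <<'E'
from h import *
S,T=load("scene4"),load("top4")
s=lambda q:(373+q[0]/10-.05,194+q[1]/10-.05);t=lambda q:(231+(q[0]-400)/10-.05,160+q[1]/10-.05)
P=[]
for a,b in(((45,375),(798,118)),((275,415),(645,22)),((110,150),(598,428)),((345,180),(440,340))):
    p,e=tri(S,s(a),T,t(b));P.append((plane(S,s(a),.056)[:2],plane(T,t(b),.056)[:2]));print(p.round(4),round(e,4),P[-1][0].round(4),P[-1][1].round(4))
for i in(0,1):
    print(cv2.minAreaRect(np.float32([p[i]*1000 for p in P])),np.mean([p[i] for p in P],0))
print(tri(S,s((194,280)),T,t((620,227))))
E
python3 g.py .66 .165 .1 58
```

```text
[0.6878 0.1171 0.0553] 0.0028 [0.6885 0.1183] [0.6872 0.1157]
[0.7116 0.1551 0.0567] 0.0066 [0.7111 0.159 ] [0.7107 0.152 ]
[0.6162 0.1616 0.0476] 0.0001 [0.6253 0.1572] [0.6145 0.1599]
[0.6386 0.2031 0.0476] 0.008 [0.6472 0.2024] [0.6353 0.1972]
((667.8683471679688, 160.32777404785156), (49.94446563720703, 79.27236938476562), 58.37025451660156) [0.66801671 0.15921743]
((661.8970947265625, 156.02706909179688), (43.2552604675293, 87.91741943359375), 59.0543212890625) [0.66191731 0.15617683]
(array([0.66369593, 0.15935653, 0.0506426 ]), np.float64(0.004192958439598746))
travel [ 2.093 -0.039  0.117] ang [0.    0.    0.003] yaw now -121.7 turn -0.3 q6 2.50 pos [0.4439 0.2931 0.114 ]
t 16.05 gap 0.08524861686808725 F [ 0.7 -0.2 -1.8] 0.0
```

```bash
python3 -m creep '{"angular":[[0,0,0],[0,0,0],[0,0,0],[0,0,0],[0,0,0]],"travel":[[0.2,0,0],[0.5,0,0],[0.7,0,0],[0.85,0,0],[0.9,0,0]],"claw":[1,1,1,1,1]}' >/dev/null
python3 -m creep '{"angular":[[0,0,0],[0,0,0],[0,0,0],[0,0,0],[0,0,0]],"travel":[[0.3,0,0],[0.6,0,0],[0.8,0,0],[0.85,0,0],[0.9,0,0]],"claw":[1,1,1,1,1]}' >/dev/null
python3 -m creep '{"angular":[[0,0,0],[0,0,0],[0,0,0],[0,0,0],[0,0,0]],"travel":[[0.2,0,0],[0.3,0,0.1],[0.3,0,0.1],[0.3,0,0.1],[0.3,0,0.1]],"claw":[1,1,1,1,1]}' >/dev/null
python3 g.py .664 .158 .035 58.7
```

```text
travel [ 0.07  -0.008  0.546] ang [ 0.001  0.002 -0.004] yaw now -121.7 turn 0.4 q6 2.20 pos [0.6566 0.1616 0.1006]
t 17.3 gap 0.08530282222317577 F [ 0.1 -0.4  0. ] 0.0
```

```bash
python3 -m creep '{"angular":[[0,0,0],[0,0,0],[0,0,0],[0,0,0],[0,0,0],[0,0,0]],"travel":[[0.06,-0.008,0.05],[0.06,-0.008,0.25],[0.06,-0.008,0.45],[0.06,-0.008,0.53],[0.06,-0.008,0.54],[0.06,-0.008,0.54]],"claw":[1,1,1,1,1,1]}'
python3 -m creep '{"angular":[[0,0,0],[0,0,0],[0,0,0],[0,0,0],[0,0,0],[0,0,0],[0,0,0],[0,0,0],[0,0,0],[0,0,0]],"travel":[[0,0,0],[0,0,0],[0,0,0],[0,0,0],[0,0,0],[0,0,0],[0,0,0],[0,0,0],[0,0,0],[0,0,0]],"claw":[0.3,0.2,0.1,-1,-1,-1,-1,-1,-1,-1]}' 40
python3 -m creep '{"angular":[[0,0,0],[0,0,0],[0,0,0],[0,0,0],[0,0,0],[0,0,0],[0,0,0]],"travel":[[0,0,-0.1],[0,0,-0.25],[0,0,-0.5],[0,0,-0.7],[0,0,-0.7],[0,0,-0.7],[0,0,-0.7]],"claw":[-1,-1,-1,-1,-1,-1,-1]}'
python3 g.py .5538 .0207 .1 61.9
```

```text
t: 17.8
position: [0.6649, 0.158, 0.0363]
eef_rot: [0.962, -0.273, -0.001, 0.0]
contact_force: [0.3, 0.7, 0.3]
finger_gap: 0.0853
finger_force: 0.0
t: 18.63
position: [0.6665, 0.1579, 0.0387]
eef_rot: [0.962, -0.273, 0.001, -0.001]
contact_force: [-0.2, -0.3, 6.1]
finger_gap: 0.0451
finger_force: 42.4
t: 19.22
position: [0.6643, 0.1577, 0.1202]
eef_rot: [0.962, -0.273, -0.001, 0.0]
contact_force: [0.2, -1.3, -1.2]
finger_gap: 0.0446
finger_force: 41.6
travel [-0.182  1.455  0.17 ] ang [ 0.001  0.001 -0.04 ] yaw now -121.7 turn 3.6 q6 2.19 pos [0.6643 0.1577 0.1202]
t 19.2167 gap 0.04461727355133831 F [ 0.2 -1.3 -1.2] 41.62963271141052
```

```bash
python3 -m creep '{"angular":[[0,0,0],[0,0,0],[0,0,0],[0,0,0],[0,0,0],[0,0,0]],"travel":[[0,0.1,0],[-0.02,0.25,0],[-0.05,0.45,0],[-0.07,0.65,0],[-0.09,0.75,0],[-0.09,0.8,0]],"claw":[-1,-1,-1,-1,-1,-1]}' >/dev/null
python3 -m creep '{"angular":[[0,0,0],[0,0,-0.02],[0,0,-0.04],[0,0,-0.04],[0,0,-0.04],[0,0,-0.04],[0,0,-0.04]],"travel":[[-0.03,0.15,0],[-0.05,0.32,0.03],[-0.07,0.47,0.1],[-0.09,0.58,0.15],[-0.09,0.65,0.17],[-0.09,0.65,0.17],[-0.09,0.65,0.17]],"claw":[-1,-1,-1,-1,-1,-1,-1]}' >/dev/null
python3 g.py .5538 .0207 .05 61.9
python3 - <<'E'
from h import *;from rig import manip
o=[]
for n,(u,v) in(("scene",(270,150)),("top",(270,190))):
    d=manip.snapshot(n);pickle.dump(d,open(f"pics/{n}5.pkl","wb"));o.append(cv2.resize(d["img"][v:v+75,u:u+80] ,(640,600),interpolation=cv2.INTER_CUBIC))
cv2.imwrite("pics/m8.png",cv2.convertScaleAbs(o[0][:,:,::-1],alpha=1.5))
E
```

```text
travel [-0.013  0.01   0.418] ang [-0.     0.    -0.001] yaw now -118.2 turn 0.1 q6 1.90 pos [0.5558 0.021  0.1002]
t 20.3 gap 0.04524360833408523 F [ 0.2  0.5 -1.7] 41.60140872001648
```

View pics/m8.png

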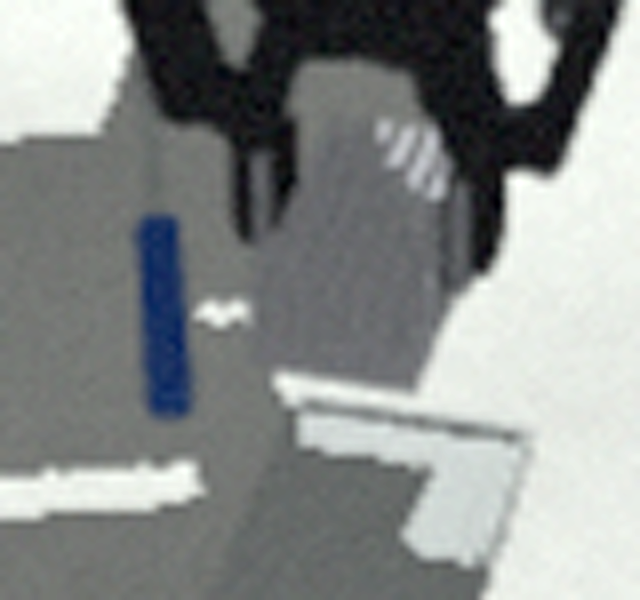

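```bash
python3 - <<'E'
from h import *
d=load("scene5");p=np.array([.5558,.021,.1002]);a=np.radians(-118.2);ty=np.array([np.cos(a),np.sin(a)]);tx=np.array([-ty[1],ty[0]])
for q in((258,368),(413,388),(335,378)):
    w=plane(d,(270+q[0]/8,150+q[1]/8),p[2]-.0087);r=(w-p)[:2];print(w,"tx %.1f ty %.1f"%(r@tx*1e3,r@ty*1e3))
E
```

```text
[ 0.58030396 -0.0138294   0.0915    ] tx 38.1 ty 19.1
[0.5987977  0.02389434 0.0915    ] tx 36.5 ty -22.9
[0.58955292 0.00497671 0.0915    ] tx 37.3 ty -1.8
```

The heatsink is level in the grip with its front edge at crop (258,368)–(413,388). It sits about 3.5 mm back along the tool's x, so I correct for that and lower.

```bash
python3 -m creep '{"angular":[[0,0,0],[0,0,0],[0,0,0],[0,0,0],[0,0,0],[0,0,0]],"travel":[[0.016,0.01,0.15],[0.016,0.01,0.35],[0.016,0.01,0.5],[0.016,0.01,0.6],[0.016,0.01,0.66],[0.016,0.01,0.66]],"claw":[-1,-1,-1,-1,-1,-1]}'
python3 g.py .5569 .019 .012 61.9
```

```text
t: 20.9
position: [0.5563, 0.0197, 0.0201]
eef_rot: [0.97, -0.243, -0.001, 0.0]
contact_force: [0.2, 0.3, -0.9]
finger_gap: 0.0446
finger_force: 41.6
travel [0.007 0.002 0.067] ang [0.    0.001 0.   ] yaw now -118.1 turn -0.0 q6 1.90 pos [0.5563 0.0197 0.0201]
t 20.9 gap 0.04458956785002158 F [ 0.2  0.3 -0.9] 41.581225991249084
```

```bash
python3 -m creep '{"angular":[[0,0,0],[0,0,0],[0,0,0],[0,0,0]],"travel":[[0.007,0.002,0.03],[0.007,0.002,0.06],[0.007,0.002,0.07],[0.007,0.002,0.07]],"claw":[-1,-1,-1,-1]}'
python3 -m creep '{"angular":[[0,0,0],[0,0,0],[0,0,0]],"travel":[[0,0,0.01],[0,0,0.015],[0,0,0.015]],"claw":[-1,-1,-1]}'
```

```text
t: 21.23
position: [0.5575, 0.0185, 0.0132]
eef_rot: [0.97, -0.243, 0.0, -0.0]
contact_force: [0.2, -0.6, -0.9]
finger_gap: 0.0451
finger_force: 41.6
t: 21.48
position: [0.5573, 0.0186, 0.0113]
eef_rot: [0.97, -0.243, 0.0, -0.0]
contact_force: [0.8, -0.2, -1.1]
finger_gap: 0.0453
finger_force: 41.6
```

```bash
python3 -m creep '{"angular":[[0,0,0],[0,0,0],[0,0,0]],"travel":[[0,0,0.01],[0,0,0.015],[0,0,0.015]],"claw":[-1,-1,-1]}'
python3 -m creep '{"angular":[[0,0,0],[0,0,0],[0,0,0]],"travel":[[0,0,0.005],[0,0,0.01],[0,0,0.01]],"claw":[-1,-1,-1]}'
```

```text
t: 21.73
position: [0.5574, 0.0185, 0.0106]
eef_rot: [0.97, -0.243, 0.0, -0.0]
contact_force: [-2.1, 0.0, 7.6]
finger_gap: 0.045
finger_force: 42.5
t: 21.98
position: [0.5574, 0.0185, 0.0106]
eef_rot: [0.97, -0.243, 0.001, -0.0]
contact_force: [-3.6, -0.4, 16.2]
finger_gap: 0.0452
finger_force: 43.5
```

```bash
python3 -m creep '{"angular":[[0,0,0],[0,0,0],[0,0,0],[0,0,0],[0,0,0],[0,0,0],[0,0,0],[0,0,0],[0,0,0],[0,0,0]],"travel":[[0,0,0],[0,0,0],[0,0,-0.02],[0,0,-0.05],[0,0,-0.15],[0,0,-0.35],[0,0,-0.6],[0,0,-0.9],[0,0,-1],[0,0,-1]],"claw":[0.2,0.3,0.35,0.35,0.35,0.35,0.5,1,1,1]}'
python3 -m creep '{"angular":[[0,0,0],[0,0,0],[0,0,0],[0,0,0],[0,0,0]],"travel":[[0.1,0.2,0],[0.3,0.6,0],[0.5,1,0],[0.5,1,0],[0.5,1,0]],"claw":[1,1,1,1,1]}'
python3 - <<'E'
from h import *;from rig import manip
o=[]
for n,(u,v,w,h) in(("scene",(365,185,50,75)),("top",(225,150,50,75))):
    d=manip.snapshot(n);pickle.dump(d,open(f"pics/{n}6.pkl","wb"));o.append(cv2.resize(d["img"][v:v+h,u:u+w],(400,600),interpolation=cv2.INTER_CUBIC))
cv2.imwrite("pics/m9.png",cv2.convertScaleAbs(np.hstack(o)[:,:,::-1],alpha=1.5))
E
```

```text
t: 22.82
position: [0.56, 0.0182, 0.1326]
eef_rot: [0.97, -0.243, 0.004, -0.0]
contact_force: [0.1, 0.5, -0.1]
finger_gap: 0.0854
finger_force: 0.0
t: 23.23
position: [0.5538, -0.1205, 0.1276]
eef_rot: [0.969, -0.245, 0.001, 0.001]
contact_force: [0.6, 0.1, 0.2]
finger_gap: 0.0851
finger_force: 0.0
```

View pics/m9.png

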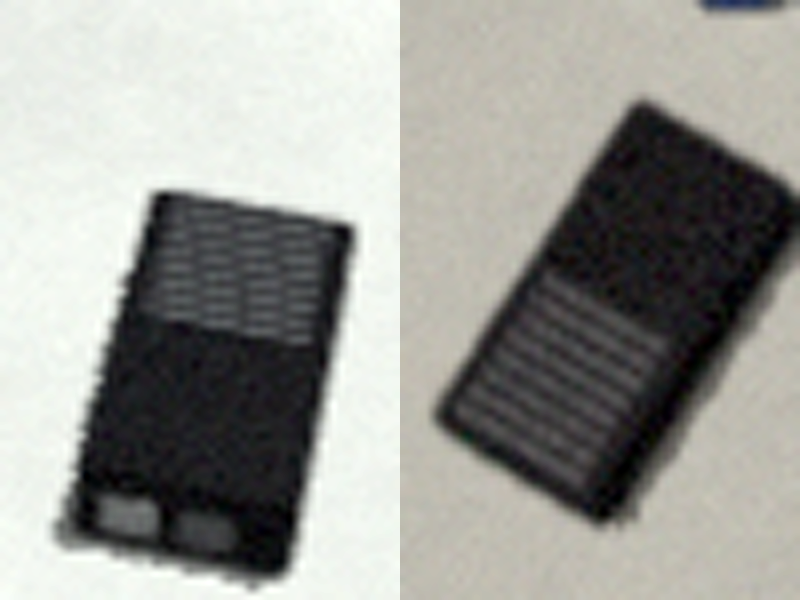

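```bash
python3 - <<'E'
from h import *
S,T=load("scene6"),load("top6")
s=lambda q:(365+q[0]/8-.05,185+q[1]/8-.05);t=lambda q:(225+(q[0]-400)/8-.05,150+q[1]/8-.05)
print("FR",tri(S,s((355,230)),T,t((435,418))));print("NR",tri(S,s((285,525)),T,t((640,98))))
a=plane(T,t((435,418)),.03);b=plane(T,t((640,98)),.03);e=(b-a)[:2];print("T edge",a,b,np.linalg.norm(e),np.degrees(np.arctan2(e[1],e[0])))
u=e/np.linalg.norm(e);n=np.array([u[1],-u[0]]);print("centre T",(a[:2]+b[:2])/2+.029*n)
c=plane(S,s((158,190)),.03);f=plane(S,s((355,230)),.03);e=(f-c)[:2];print("S far",c,f,np.linalg.norm(e),np.degrees(np.arctan2(e[1],e[0])));print("centre S",(c+f)[:2]/2+.058*u)
g=plane(S,s((75,542)),0);h=plane(S,s((280,578)),0);print("S near foot",g,h,(g+h)[:2]/2-.058*u)
E
python3 g.py .664 .158 .1 58.7
```

```text
FR (array([0.62311555, 0.21926209, 0.0264023 ]), np.float64(0.004743014205715993))
NR (array([0.72123553, 0.1593876 , 0.02246245]), np.float64(9.732867772763591e-05))
T edge [0.62158311 0.21600656 0.03      ] [0.71886081 0.1580206  0.03      ] 0.1132489378825122 -30.7986129282998
centre T [0.65537332 0.16210338]
S far [0.59686839 0.17293739 0.03      ] [0.6267478 0.2196753 0.03     ] 0.05547261441473135 57.40934146037246
centre S [0.66162849 0.16660906]
S near foot [0.69383729 0.11454181 0.        ] [0.71919195 0.1617796  0.        ] [0.65669422 0.16785799]
travel [-0.265 -2.451  0.228] ang [-0.     0.001  0.033] yaw now -118.3 turn -3.0 q6 1.66 pos [ 0.5527 -0.1162  0.1273]
t 23.3333 gap 0.08533875382954054 F [ 0.6  0.6 -0.1] 0.0
```

```bash
python3 -m creep '{"angular":[[0,0,0],[0,0,0],[0,0,0],[0,0,0],[0,0,0]],"travel":[[-0.03,-0.2,0],[-0.06,-0.5,0],[-0.1,-0.9,0],[-0.1,-0.9,0],[-0.1,-0.9,0]],"claw":[1,1,1,1,1]}' >/dev/null
python3 -m creep '{"angular":[[0,0,0],[0,0,0],[0,0,0],[0,0,0],[0,0,0]],"travel":[[-0.1,-0.9,0],[-0.1,-0.9,0],[-0.1,-0.9,0],[-0.1,-0.9,0],[-0.1,-0.9,0]],"claw":[1,1,1,1,1]}' >/dev/null
python3 -m creep '{"angular":[[0,0,0.03],[0,0,0.03],[0,0,0.03],[0,0,0.03],[0,0,0.03],[0,0,0.03]],"travel":[[-0.1,-0.66,0],[-0.1,-0.66,0.1],[-0.1,-0.66,0.3],[-0.1,-0.66,0.5],[-0.1,-0.66,0.5],[-0.1,-0.66,0.5]],"claw":[1,1,1,1,1,1]}' >/dev/null
python3 g.py .6573 .1647 .010 58.7
```

```text
travel [-0.029 -0.029  0.47 ] ang [0.002 0.003 0.004] yaw now -120.9 turn -0.4 q6 2.18 pos [0.6588 0.16   0.0664]
t 24.6667 gap 0.0853885566787695 F [-0.9 -0.1  0.1] 0.0
```

```bash
python3 -m creep '{"angular":[[0,0,0],[0,0,0],[0,0,0],[0,0,0],[0,0,0],[0,0,0]],"travel":[[-0.03,-0.03,0.03],[-0.03,-0.03,0.1],[-0.03,-0.03,0.25],[-0.03,-0.03,0.4],[-0.03,-0.03,0.46],[-0.03,-0.03,0.46]],"claw":[1,1,1,1,1,1]}'
python3 -m creep '{"angular":[[0,0,0],[0,0,0],[0,0,0],[0,0,0],[0,0,0],[0,0,0],[0,0,0],[0,0,0],[0,0,0],[0,0,0]],"travel":[[0,0,0],[0,0,0],[0,0,0],[0,0,0],[0,0,0],[0,0,0],[0,0,0],[0,0,0],[0,0,0],[0,0,0]],"claw":[0.6,0.4,-1,-1,-1,-1,-1,-1,-1,-1]}' 50
python3 g.py .6573 .1647 .010 58.7
```

```text
t: 25.17
position: [0.6585, 0.1662, 0.0115]
eef_rot: [0.964, -0.266, -0.002, 0.001]
contact_force: [0.6, 0.9, 0.9]
finger_gap: 0.0854
finger_force: 0.0
t: 26.0
position: [0.6611, 0.1668, 0.0147]
eef_rot: [0.964, -0.266, 0.002, -0.0]
contact_force: [0.4, 0.3, 6.7]
finger_gap: 0.0567
finger_force: 56.0
travel [-0.019  0.031  0.039] ang [-0.001 -0.002  0.005] yaw now -120.8 turn -0.5 q6 2.19 pos [0.6611 0.1668 0.0147]
t 26.0 gap 0.05665413336845278 F [0.4 0.3 6.7] 56.027846932411194
```

```bash
python3 -m creep '{"angular":[[0,0,0],[0,0,0],[0,0,0],[0,0,0],[0,0,0],[0,0,0],[0,0,0],[0,0,0]],"travel":[[0,0,-0.05],[0,0,-0.15],[0,0,-0.35],[0,0,-0.6],[0,0,-0.85],[0,0,-0.9],[0,0,-0.9],[0,0,-0.9]],"claw":[-1,-1,-1,-1,-1,-1,-1,-1]}'
python3 g.py .458 -.2867 .1 177
```

```text
t: 26.67
position: [0.659, 0.1667, 0.1207]
eef_rot: [0.964, -0.266, -0.0, 0.0]
contact_force: [0.2, 0.2, -3.1]
finger_gap: 0.0565
finger_force: 55.2
travel [0.498 4.103 0.174] ang [0.001 0.    0.691] yaw now -120.8 turn -62.2 q6 2.19 pos [0.659  0.1667 0.1207]
t 26.6667 gap 0.05647956232193065 F [ 0.2  0.2 -3.1] 55.23557245731354
```

```bash
python3 -m creep '{"angular":[[0,0,0],[0,0,0],[0,0,0],[0,0,0],[0,0,0],[0,0,0]],"travel":[[0.01,0.08,0],[0.03,0.22,0],[0.05,0.42,0],[0.08,0.62,0],[0.1,0.82,0],[0.12,1,0]],"claw":[-1,-1,-1,-1,-1,-1]}' >/dev/null
python3 -m creep '{"angular":[[0,0,0],[0,0,0],[0,0,0],[0,0,0],[0,0,0]],"travel":[[0.02,0.2,0],[0.05,0.4,0],[0.07,0.6,0],[0.1,0.8,0],[0.12,1,0]],"claw":[-1,-1,-1,-1,-1]}' >/dev/null
python3 -m creep '{"angular":[[0,0,0],[0,0,0],[0,0,0],[0,0,0],[0,0,0],[0,0,0]],"travel":[[0.02,0.2,0],[0.05,0.4,0],[0.07,0.6,0],[0.1,0.8,0],[0.12,0.93,0],[0.12,1,0]],"claw":[-1,-1,-1,-1,-1,-1]}' >/dev/null
python3 -m creep '{"angular":[[0,0,0.02],[0,0,0.06],[0,0,0.13],[0,0,0.2],[0,0,0.27],[0,0,0.34],[0,0,0.41],[0,0,0.48],[0,0,0.55],[0,0,0.62],[0,0,0.67],[0,0,0.69],[0,0,0.69],[0,0,0.69]],"travel":[[0.02,0.15,0],[0.03,0.3,0],[0.06,0.45,0],[0.08,0.6,0],[0.1,0.75,0],[0.12,0.9,0],[0.13,1,0],[0.14,1,0],[0.14,1,0],[0.14,1,0],[0.14,1,0],[0.14,1,0],[0.14,1,0],[0.14,1,0]],"claw":[-1,-1,-1,-1,-1,-1,-1,-1,-1,-1,-1,-1,-1,-1]}' >/dev/null
python3 g.py .458 -.2867 .07 177
python3 - <<'E'
from h import *;from rig import manip
d=manip.snapshot("scene");pickle.dump(d,open("pics/scene7.pkl","wb"))
cv2.imwrite("pics/m10.png",cv2.convertScaleAbs(cv2.resize(d["img"][140:240,120:250],(780,600),interpolation=cv2.INTER_CUBIC)[:,:,::-1],alpha=1.5))
E
```

```text
travel [0.098 0.049 0.416] ang [0.001 0.001 0.001] yaw now 177.1 turn -0.1 q6 2.45 pos [ 0.4645 -0.2754  0.1199]
t 29.25 gap 0.05659742668002178 F [ 0.8  1.1 -1.7] 55.18940448760986
```

View pics/m10.png

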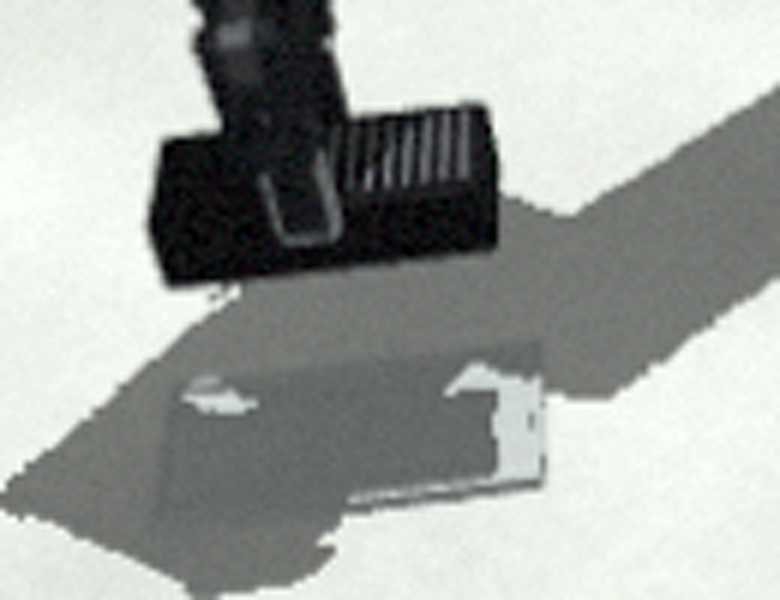

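```bash
python3 - <<'E'
from h import *
d=load("scene7");p=np.array([.4645,-.2754,.1199]);a=np.radians(177.1);ty=np.array([np.cos(a),np.sin(a)]);tx=np.array([-ty[1],ty[0]])
for q,z in(((175,287),-.0147),((497,247),-.0147),((162,140),.0153),((488,103),.0153)):
    w=plane(d,(120+q[0]/6-.1,140+q[1]/6-.1),p[2]+z);r=(w-p)[:2];print(w,"tx %.1f ty %.1f"%(r@tx*1e3,r@ty*1e3))
E
```

```text
[ 0.48836639 -0.32574853  0.1052    ] tx 49.1 ty -26.4
[ 0.49245409 -0.21478876  0.1052    ] tx -61.9 ty -24.9
[ 0.4390264 -0.325132   0.1352   ] tx 51.0 ty 22.9
[ 0.44339273 -0.21064621  0.1352    ] tx -63.6 ty 24.4
```

The modem is upright and level in the grip, with its bottom edge at crop (175,287)–(497,247). It sits about 6 mm along the tool's -x, so I shift to suit and lower.

```bash
python3 g.py .4575 -.2912 .04 177
python3 -m creep '{"angular":[[0,0,0],[0,0,0],[0,0,0],[0,0,0],[0,0,0],[0,0,0],[0,0,0]],"travel":[[0.13,0.05,0.05],[0.13,0.05,0.2],[0.13,0.05,0.4],[0.13,0.05,0.55],[0.13,0.05,0.65],[0.13,0.05,0.67],[0.13,0.05,0.67]],"claw":[-1,-1,-1,-1,-1,-1,-1]}'
python3 g.py .4575 -.2912 .018 177
```

```text
travel [0.134 0.053 0.668] ang [0.001 0.001 0.001] yaw now 177.1 turn -0.1 q6 2.45 pos [ 0.4647 -0.2756  0.1201]
t 29.3 gap 0.05665389864671524 F [-0.6 -0.3 -2.2] 55.18950641155243
t: 29.88
position: [0.4579, -0.2909, 0.0395]
eef_rot: [-0.689, 0.725, 0.001, -0.0]
contact_force: [-0.3, -0.1, -1.0]
finger_gap: 0.0564
finger_force: 55.1
travel [0.003 0.003 0.179] ang [0.001 0.001 0.001] yaw now 177.1 turn -0.1 q6 2.42 pos [ 0.4579 -0.2909  0.0395]
t 29.8833 gap 0.056395712505221476 F [-0.3 -0.1 -1. ] 55.114622712135315
```

```bash
python3 -m creep '{"angular":[[0,0,0],[0,0,0],[0,0,0],[0,0,0],[0,0,0]],"travel":[[0,0,0.05],[0,0,0.11],[0,0,0.16],[0,0,0.175],[0,0,0.175]],"claw":[-1,-1,-1,-1,-1]}'
python3 -m creep '{"angular":[[0,0,0],[0,0,0],[0,0,0]],"travel":[[0,0,0.01],[0,0,0.015],[0,0,0.015]],"claw":[-1,-1,-1]}'
```

```text
t: 30.3
position: [0.4583, -0.2912, 0.019]
eef_rot: [-0.689, 0.725, 0.0, -0.0]
contact_force: [0.1, 0.0, -2.2]
finger_gap: 0.0566
finger_force: 55.2
t: 30.55
position: [0.4586, -0.2915, 0.0178]
eef_rot: [-0.689, 0.725, -0.0, 0.0]
contact_force: [0.3, -1.0, -1.3]
finger_gap: 0.0565
finger_force: 55.2
```

```bash
python3 -m creep '{"angular":[[0,0,0],[0,0,0],[0,0,0]],"travel":[[0,0,0.005],[0,0,0.01],[0,0,0.01]],"claw":[-1,-1,-1]}'
```

```text
t: 30.8
position: [0.4586, -0.2916, 0.0167]
eef_rot: [-0.689, 0.725, -0.0, 0.0]
contact_force: [0.5, -0.3, -1.2]
finger_gap: 0.0567
finger_force: 55.2
```

```bash
python3 -m creep '{"angular":[[0,0,0],[0,0,0],[0,0,0]],"travel":[[0,0,0.01],[0,0,0.012],[0,0,0.012]],"claw":[-1,-1,-1]}'
```

```text
t: 31.05
position: [0.4586, -0.2916, 0.0166]
eef_rot: [-0.689, 0.725, -0.0, -0.0]
contact_force: [-2.2, 0.8, 9.6]
finger_gap: 0.0564
finger_force: 56.5
```

```bash
python3 -m creep '{"angular":[[0,0,0],[0,0,0],[0,0,0],[0,0,0],[0,0,0],[0,0,0],[0,0,0],[0,0,0],[0,0,0],[0,0,0]],"travel":[[0,0,0],[0,0,0],[0,0,0],[0,0,-0.04],[0,0,-0.15],[0,0,-0.35],[0,0,-0.6],[0,0,-0.9],[0,0,-1],[0,0,-1]],"claw":[0.5,0.6,0.7,0.7,0.7,0.7,0.7,1,1,1]}'
python3 -m creep '{"angular":[[0,0,0],[0,0,0],[0,0,0],[0,0,0],[0,0,0],[0,0,0]],"travel":[[0.3,0,-0.2],[0.6,0.2,-0.3],[1,0.4,-0.4],[1,0.5,-0.4],[1,0.5,-0.4],[1,0.5,-0.4]],"claw":[1,1,1,1,1,1]}' >/dev/null
python3 -m creep '{"angular":[[0,0,0],[0,0,0],[0,0,0],[0,0,0],[0,0,0],[0,0,0]],"travel":[[0.3,0,0],[0.6,0.2,0],[1,0.4,0],[1,0.5,0],[1,0.5,0],[1,0.5,0]],"claw":[1,1,1,1,1,1]}'
python3 - <<'E'
from h import *;from rig import manip
A=manip.snapshot("scene");B=manip.snapshot("top")
for n,d in(("scene8",A),("top8",B)):pickle.dump(d,open(f"pics/{n}.pkl","wb"))
c=lambda d,u,v:cv2.resize(d["img"][v-30:v+30,u-40:u+40],(400,300),interpolation=cv2.INTER_CUBIC)
cv2.imwrite("pics/m11.png",cv2.convertScaleAbs(np.vstack([np.hstack([c(B,394,198),c(B,198,278)]),np.hstack([c(B,314,232),c(B,446,272)])])[:,:,::-1],alpha=1.5))
E
```

```text
t: 31.88
position: [0.4604, -0.2932, 0.1388]
eef_rot: [-0.689, 0.725, -0.004, 0.0]
contact_force: [0.6, 0.3, 0.5]
finger_gap: 0.0856
finger_force: 0.0
t: 32.88
position: [0.3262, -0.5238, 0.1815]
eef_rot: [-0.688, 0.725, 0.002, 0.001]
contact_force: [0.3, 1.0, -0.0]
finger_gap: 0.0856
finger_force: 0.0
```

View pics/m11.png

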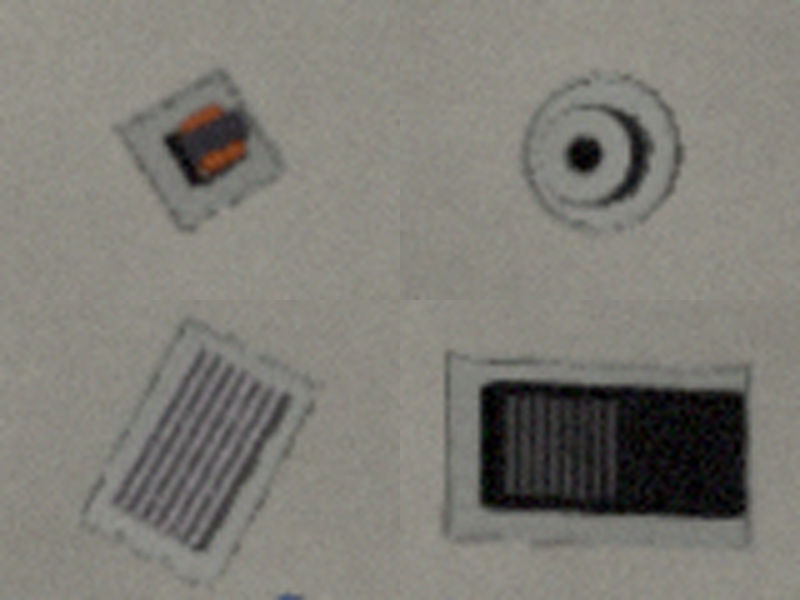

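```bash
python3 - <<'E'
from h import *
T=load("top8")
def q(c,x,y,z,ox=0,oy=0): return plane(T,(c[0]-40+(x-ox)/5-.1,c[1]-30+(y-oy)/5-.1),z)[:2]*1000
c=(394,198);print("transf",np.mean([q(c,*p,.032) for p in((180,135),(238,108),(250,137),(197,162))],0),"tray T 636.3 -173.9")
c=(198,278);print("magnet",q(c,584,155,.022,400),"tray T 444.8 292")
c=(314,232);P=[q(c,*p,.028,0,300) for p in((202,346),(288,390),(198,550),(116,503))];print("heatsink",np.mean(P,0),cv2.minAreaRect(np.float32(P)),"tray T 553.8 18.8 -28.1")
c=(446,272);L=(q(c,482,385,.002,400,300)+q(c,482,508,.002,400,300))/2;R=(q(c,746,392,.032,400,300)+q(c,746,516,.032,400,300))/2
t=[q(c,*p,.004,400,300) for p in((447,355),(750,365),(748,545),(447,535))]
print("modem",L,R,(L+R)/2,"tray T 458.4 -287.9, here",np.mean(t,0))
S=load("scene8");a,b=S["img"],load("scene0")["img"]
cc=lambda d,u,v:cv2.resize(d[v-30:v+30,u-40:u+40],(400,300),interpolation=cv2.INTER_CUBIC)
cv2.imwrite("pics/m12.png",cv2.convertScaleAbs(np.vstack([np.hstack([cc(a,236,255),cc(a,406,173)]),np.hstack([cc(a,315,215),cc(a,178,210)])])[:,:,::-1],alpha=1.2))
for n,(u,v,w,h) in{"lamp":(300,255,35,40),"spud":(283,155,14,48)}.items(): print(n,np.abs(a[v:v+h,u:u+w].astype(int)-b[v:v+h,u:u+w]).mean())
E
```

```text
transf [ 635.9416194  -176.47910151] tray T 636.3 -173.9
magnet [442.58369878 292.96127379] tray T 444.8 292
heatsink [552.4906671   16.39235433] ((552.8651123046875, 16.60215950012207), (44.87522888183594, 84.62460327148438), 60.66242218017578) tray T 553.8 18.8 -28.1
modem [ 461.35180442 -234.20779948] [ 455.65438819 -347.56209121] [ 458.5030963  -290.88494535] tray T 458.4 -287.9, here [ 459.21549345 -288.30713899]
lamp 1.979047619047619
spud 1.9781746031746033
```

View pics/m12.png

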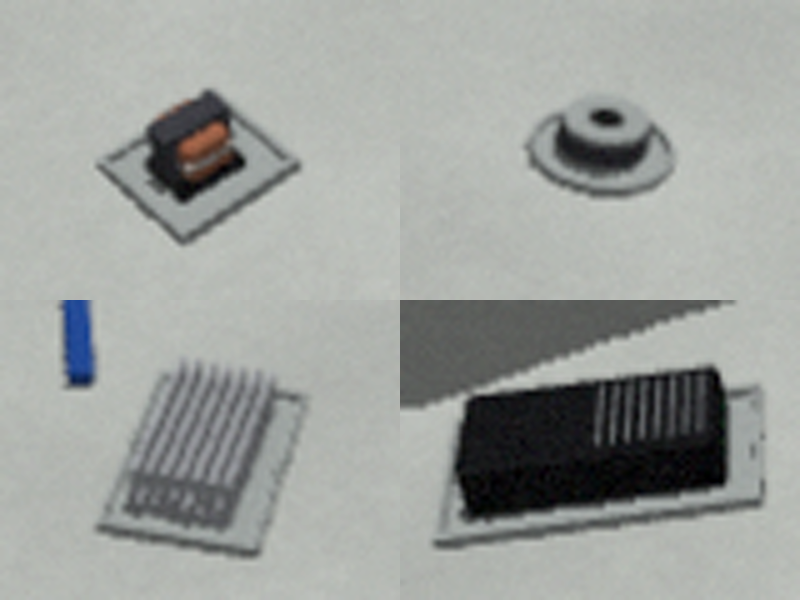

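The top and scene pictures show all four parts upright in their trays, each within about 3 mm of the middle. The lamp holder and spudger have not moved, so I hand in.

```bash
python3 -c "
from rig import manip
print(manip.hand_in())"
```

```text
the job is handed in; nothing more can be done
None
```

The job is handed in: all four parts are flat and right way up in their own trays, each about 3 mm or less from the middle by the pictures, the lamp holder and spudger have not moved, and the clock stood at about 33 s of the 128 s allowed.

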